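# Hold the matching setter rod in the two-bushing rivet guide

### The arm

A 6-joint arm with a two-finger parallel gripper is mounted at the origin on the work surface. World frame = base frame: x ahead of the robot, y to its left, z up, the work surface at z = 0. Lengths are in m, angles in rad, forces in N, time in s.
With the tool pointing down it reaches from about 0.325 to 0.925 m from the base axis. Payload 3.1 kg.
Tool frame: the origin (TCP) lies at the very end of the fingers, on their centre line; the grasp point (between the pads) lies 19 mm behind it; z points along the fingers, y is the line along which they close (so a half turn about z gives the same grasp; the last joint's range is limited). The gripper opens to 85 mm and grips with 20 to 120 N. Pads are 22 mm wide; open, the fingers measure 114 mm over their backs; the gripper's body (76 mm by 85 mm) begins 54 mm behind the grasp point. The pads swing forward as they close: fully open they stand 13 mm farther back than shut.
Start: joints at [1.226, 0.217, 1.613, -0, 1.311, -0.112], TCP at [0.144, 0.608, 0.231] pointing down, gripper open.
Joint ranges: [-2.75, 2.75], [-0.78, 2.1], [0.31, 2.55], [-1.13, 4.27], [0.13, 2.63], [-2.58, 2.58]. Speed limits (rad/s): [2.79, 2.79, 3.14, 3.14, 3.14, 3.14].

### API

Orientations are given as a rotation vector (axis times angle).
In Python, from rig import arm gives the robot as it stands.
- The arm moves only by the shell command python3 -m jog 'ROWS' [OPENING] [FORCE]. ROWS is JSON, a list of rows, each a list of 6 numbers: the shift along the world's x, y, z in m, then the turn, a rotation vector about the world's x, y, z in rad. A call has 1 to 20 rows; each row is the pose to reach, as a shift and turn from the pose commanded when the call began; what a row does not reach only later rows make up. A row lasts 1/8 s, in which the tool goes at most 62.5 mm and 10.7 degrees, less where a joint would pass 70% of its speed; a pose out of reach is approached as far as the arm can. A call with a gripper value outside its range is refused whole. OPENING is the finger opening in m, from 0 to 0.0854, set as the call begins (- or left out, the last holds). The fingers move at their own pace and stop on an object; FORCE is the grip in N (left out, the last holds). Time passes only in rows, so rows that repeat a pose let the fingers close. It gives the time, the measured TCP pose, the force, the opening and the grip force at its end, in the units of the state.
- arm.get_obs(): the state, without advancing time (a new reading comes with each control period).
- arm.grab_frame(name): name is "scene" or "top" or "wrist"; returns the picture (384x512x3 uint8, blue, green, red); there is no depth.
- arm.camera_info(name): a dict with "fx", "fy", "cx", "cy" (pixels), "extrinsics" (4x4, takes a point from camera to world coordinates). Camera axes: x right, y up, looking along -z (the intrinsics and any distortion apply to the point x, -y, -z); pixel columns grow to the right and rows downward; lengths in m; the calibration is good to about 2 mm. A picture is of the moment at which its call begins: read the wrist's pose just before it. camera_info takes no time and is no camera call; for the wrist camera it gives the pose at the moment of the call.
- arm.close_job(): hands the job in; it is judged then, once.
The state is a dict: "time_s": time; "joints": joint angles; "joint_velocities": joint speeds; "tau": joint torques, N m; "eef_pos": TCP position; "eef_rot": TCP orientation; "force": force on the tool from outside, world axes, zero at the start; "torque": the same for the moment, N m; "width": finger opening in m; "finger_force": force on a finger pad.
Only numpy, scipy, OpenCV 4.12 (cv2) and the standard library are available. Lean on these libraries where they do the work, as an engineer would, in place of code of your own. Each camera call takes 0.05 s, during which the arm holds its last target. There are 200 camera calls.

### The job

One coloured rivet die lies in the guide stand: take the setter rod whose handle has the same colour out of the wooden block and thread it down through the upper and then the lower bushing. Finish while still gripping the rod and holding it still, spanning both bushings, with its tip about one centimetre above the die and not touching it. Leave the other rods, the hammer, the tin and the awl where they are.

Things in the scene. Friction and masses are not known exactly. Their poses are not given: they have to be found in the camera images.
- guide: Fixed rivet guide stand: grey foot 130 x 100 x 12 mm, green column 115 mm tall (the stand's highest part), two green arms one above the other, each with a square steel bushing (44 x 44 x 16 mm, round hole 17 mm) on one shared vertical axis. Origin on that axis at bench level, z up. The column's centre is 70 mm from the axis on the -x side.
- upper_bushing (a point): Centre of the mouth (top face) of the upper bushing's hole, 115 mm above the bench; the hole goes through, down to 99 mm.
- lower_bushing (a point): Centre of the mouth (top face) of the lower bushing's hole, 66 mm above the bench, on the same axis; the hole goes through, down to 50 mm.
- block: Fixed wooden tool block 60 (x) x 200 (y) x 50 mm tall, origin under its centre, z up. Three round holes 15.5 mm wide, 45 mm deep (floors 5 mm above the bench) in a row along its y at -70, 0 and +70 mm, each holding one setter rod upright.
- rod_red: Loose setter rod with red handle, about 190 g (varies), upright in one of the block's holes. Steel shank 14 mm diameter, 105 mm long, its lowest 10 mm tapering to a 6 mm flat tip; then a red cylindrical handle 24 mm diameter, 45 mm tall; 150 mm overall. Origin at the centre of the tip, z along the rod towards the handle.
- grip_red (a point): Middle of the red handle, on the rod's axis 127.5 mm above the tip.
- die_red: Red round rivet die (disc 60 mm diameter, 8 mm thick), fixed. Origin at the centre of its underside. One of the three dies lies on the guide's foot under the bushings, centred on their axis (underside 12 mm, top 20 mm above the bench); the other two lie on the die board.
- rod_blue: Loose setter rod with blue handle, about 190 g (varies), upright in one of the block's holes. Steel shank 14 mm diameter, 105 mm long, its lowest 10 mm tapering to a 6 mm flat tip; then a blue cylindrical handle 24 mm diameter, 45 mm tall; 150 mm overall. Origin at the centre of the tip, z along the rod towards the handle.
- grip_blue (a point): Middle of the blue handle, on the rod's axis 127.5 mm above the tip.
- die_blue: Blue round rivet die (disc 60 mm diameter, 8 mm thick), fixed. Origin at the centre of its underside. One of the three dies lies on the guide's foot under the bushings, centred on their axis (underside 12 mm, top 20 mm above the bench); the other two lie on the die board.
- rod_yellow: Loose setter rod with yellow handle, about 190 g (varies), upright in one of the block's holes. Steel shank 14 mm diameter, 105 mm long, its lowest 10 mm tapering to a 6 mm flat tip; then a yellow cylindrical handle 24 mm diameter, 45 mm tall; 150 mm overall. Origin at the centre of the tip, z along the rod towards the handle.
- grip_yellow (a point): Middle of the yellow handle, on the rod's axis 127.5 mm above the tip.
- die_yellow: Yellow round rivet die (disc 60 mm diameter, 8 mm thick), fixed. Origin at the centre of its underside. One of the three dies lies on the guide's foot under the bushings, centred on their axis (underside 12 mm, top 20 mm above the bench); the other two lie on the die board.
- die_board: Fixed dark wooden board 70 x 160 x 12 mm that carries the two spare dies; origin under its centre.
- mallet: Loose hammer lying at the far left (+y); origin about the middle of its length, on its underside. Leave alone.
- tin: Loose round metal tin, 60 mm diameter, 60 mm tall, between the guide and the block; origin under its centre. Leave alone.
- awl: Loose awl, about 170 mm long, lying at the far right (-y); origin about the middle of its length, on its underside. Leave alone.
Mind the look-alikes: they are no part of the job. What is shaped like the rod_blue but green is not meant.

How it is judged:
By the outcome, as a careful person would: the job done as asked, in the order asked, and still so for the second after the job is handed in, while the arm keeps its last pose, push and grip.
It also fails if it takes over 56 s, if anything falls off the work surface, if the arm or the gripper's body presses on something with over 40 N, if the wrist force passes 120 N, or if a joint passes its speed limit or range.

## Working session

There is one attempt and no reset: what is moved stays moved. The work goes in short steps, Python scripts to look and compute and a shell command to move; the robot and the scene stay as the last step left them, time stands still between calls to the robot, and variables do not carry over. Pictures are saved under pics/ and viewed, at most 10 in all, crops included, and the job is handed in when it is done.

```bash
mkdir -p pics; ls; python3 - <<'E'
from rig import arm
import cv2,numpy as np
for n in("scene","top"):
    f=arm.grab_frame(n);cv2.imwrite(f"pics/{n}0.png",f)
    c=arm.camera_info(n);print(n,{k:(np.round(v,4).tolist() if k=="extrinsics" else v) for k,v in c.items()})
o=arm.get_obs();print(o["time_s"],o["eef_pos"],o["eef_rot"],o["force"])
E
```

```text
pics
scene {'fx': 443.37177504149474, 'fy': 443.37177504149474, 'cx': 247.9823002751544, 'cy': 197.1226264559782, 'extrinsics': [[0.7635, -0.4972, 0.4122, 1.1803], [0.6458, 0.5856, -0.4899, -0.6437], [0.0022, 0.6402, 0.7682, 1.1303], [0.0, 0.0, 0.0, 1.0]]}
top {'fx': 468.9312880240774, 'fy': 468.9312880240774, 'cx': 254.52480526603725, 'cy': 198.25668127931834, 'extrinsics': [[0.0041, 0.9747, -0.2235, 0.2723], [-1.0, 0.0029, -0.006, 0.0257], [-0.0052, 0.2235, 0.9747, 1.637], [0.0, 0.0, 0.0, 1.0]]}
0.1 [0.14390601 0.60745821 0.23009009] [-0.36478511 -3.1198106   0.00331812] [ 0.63289237 -0.74832517 -0.43623773]
```

View pics/scene0.png

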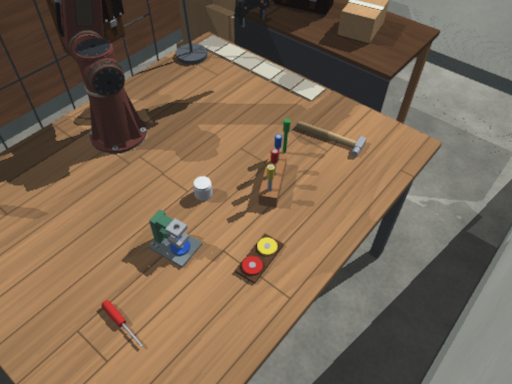

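View pics/top0.png

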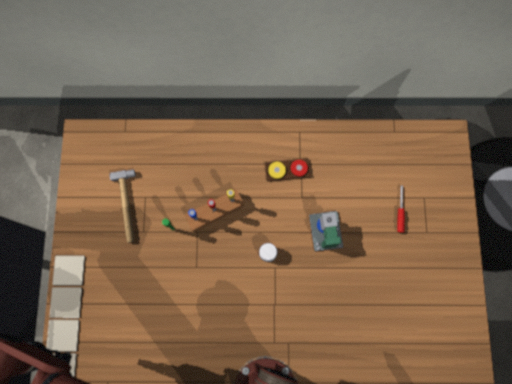

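The die in the guide is blue (scene 181,246), so I want the blue-handled rod. Candidates are:
- Blue rod: scene (278,142), top (193,214).
- Green look-alike: scene (287,128), top (167,223).
- Red rod: scene (275,157).
- Yellow rod: scene (270,172).

I choose blue and check it in one crop.

```bash
cat > h.py <<'E'
from rig import arm
import cv2,numpy as np
def ray(c,u,v):
    E=np.array(c["extrinsics"]);d=E[:3,:3]@np.array([(u-c["cx"])/c["fx"],-(v-c["cy"])/c["fy"],-1.]);return E[:3,3],d/np.linalg.norm(d)
def plane(c,u,v,z):
    o,d=ray(c,u,v);return o+d*(z-o[2])/d[2]
def proj(c,p):
    E=np.array(c["extrinsics"]);q=E[:3,:3].T@(np.asarray(p)-E[:3,3]);return np.array([c["cx"]+c["fx"]*q[0]/-q[2],c["cy"]-c["fy"]*q[1]/-q[2]])
def tri(rs):
    A=sum(np.eye(3)-np.outer(d,d) for o,d in rs);b=sum((np.eye(3)-np.outer(d,d))@o for o,d in rs);return np.linalg.solve(A,b)
HUE=dict(blue=(105,130),yellow=(22,33),green=(55,90))
def blobs(f,col,minA=8):
    h=cv2.cvtColor(f,cv2.COLOR_BGR2HSV)
    if col=="red": m=cv2.inRange(h,(0,170,60),(6,255,255))|cv2.inRange(h,(174,170,60),(180,255,255))
    else: m=cv2.inRange(h,(HUE[col][0],110,50),(HUE[col][1],255,255))
    n,l,s,c=cv2.connectedComponentsWithStats(m);return [(np.round(c[i],1).tolist(),s[i].tolist()) for i in range(1,n) if s[i,4]>=minA]
E
python3 - <<'E'
from h import *
fs={n:cv2.imread(f"pics/{n}0.png") for n in("scene","top")}
for n,f in fs.items():
    for c in("blue","green","red","yellow"):print(n,c,blobs(f,c))
a=cv2.resize(fs["scene"][110:215,240:320],None,fx=5,fy=5,interpolation=2)
b=cv2.resize(fs["scene"][205:270,140:210],None,fx=5.6,fy=5.6,interpolation=2)
H=max(a.shape[0],b.shape[0]);o=np.zeros((H,a.shape[1]+b.shape[1],3),np.uint8);o[:a.shape[0],:a.shape[1]]=a;o[:b.shape[0],a.shape[1]:]=b
cv2.imwrite("pics/crop1.png",o[:600,:800])
E
```

```text
scene blue [([277.5, 141.8], [275, 136, 7, 13, 64]), ([180.1, 248.5], [170, 241, 20, 14, 170])]
scene green [([285.7, 130.7], [284, 119, 6, 33, 106])]
scene red [([274.0, 156.5], [271, 151, 7, 12, 43]), ([251.9, 265.0], [242, 256, 21, 19, 267]), ([112.7, 312.3], [102, 300, 23, 26, 253])]
scene yellow [([270.2, 171.9], [267, 164, 8, 15, 87]), ([266.7, 246.1], [257, 237, 21, 19, 283])]
top blue [([193.5, 215.3], [191, 213, 5, 5, 17]), ([319.0, 226.0], [317, 220, 6, 13, 42])]
top green [([166.7, 222.7], [163, 219, 10, 10, 45])]
top red [([298.6, 167.7], [290, 159, 18, 18, 208]), ([212.5, 205.9], [210, 204, 5, 4, 11]), ([400.6, 220.5], [397, 208, 8, 25, 183])]
top yellow [([276.6, 169.8], [268, 161, 18, 18, 228]), ([230.1, 194.8], [227, 190, 7, 9, 30])]
```

View pics/crop1.png

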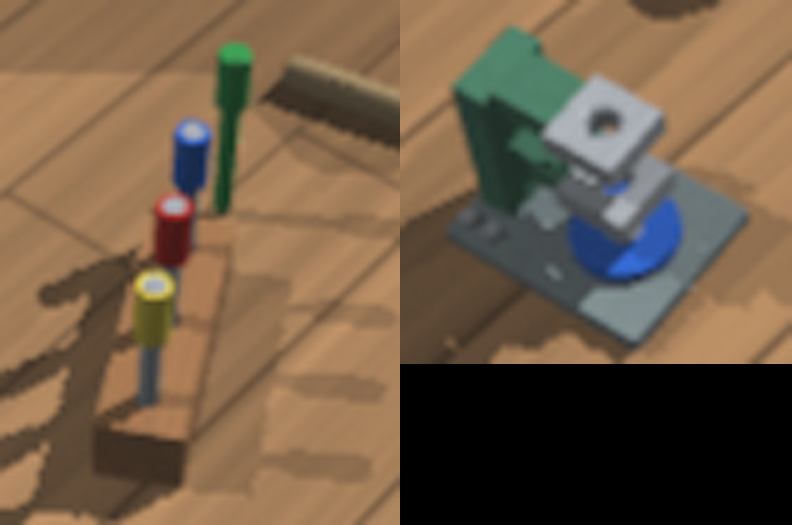

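The crop shows the blue-handled rod in the block's far hole at scene (278,141), with the separate all-green look-alike behind it. The blue die lies under the bushings, and the upper bushing's hole is at about scene (176,226). Next I compute coarse positions.

```bash
python3 - <<'E'
from h import *
S=arm.camera_info("scene");T=arm.camera_info("top")
for n,s,t in (("blue",(277.5,142.5),(193,214.5)),("red",(274.3,157),(212.3,205)),("yellow",(270,172),(230.3,194.5)),("green",(286,124),(166.7,222.7))):
    print(n,"tri",np.round(tri([ray(S,*s),ray(T,*t)]),4))
for n,u in (("blue",(278.,135.9)),("red",(274.6,150.9)),("yellow",(270.5,166.8))): print(n,np.round(plane(S,*u,.155),4))
print("upper",np.round(plane(S,176,226.4,.115),4),np.round(plane(T,329,219,.115),4))
W=arm.camera_info("wrist");E=np.array(W["extrinsics"]);o=arm.get_obs()
from scipy.spatial.transform import Rotation as R
Rt=R.from_rotvec(o["eef_rot"]).as_matrix();print(W["fx"],np.round(Rt,3).tolist(),"cam in tool",np.round(Rt.T@(E[:3,3]-o["eef_pos"]),4),np.round(Rt.T@E[:3,:3],3).tolist())
E
```

```text
blue tri [0.5641 0.2374 0.1259]
red tri [0.597  0.1758 0.1266]
yellow tri [0.6303 0.1151 0.1301]
green tri [0.5351 0.321  0.1339]
blue [0.5645 0.238  0.155 ]
red [0.5988 0.1764 0.155 ]
yellow [0.6318 0.114  0.155 ]
upper [ 0.5501 -0.21    0.115 ] [ 0.5519 -0.2105  0.115 ]
302.8419392642294 [[-0.973, 0.231, -0.001], [0.231, 0.973, -0.002], [0.0, -0.002, -1.0]] cam in tool [ 0.0771 -0.0019 -0.1425] [[-0.001, 0.954, 0.301], [1.0, 0.001, -0.0], [-0.001, 0.301, -0.954]]
```

```bash
python3 -m jog '[[0.42,-0.37,0.03,0,0,-0.84],[0.42,-0.37,0.03,0,0,-0.84],[0.42,-0.37,0.03,0,0,-0.84],[0.42,-0.37,0.03,0,0,-0.84],[0.42,-0.37,0.03,0,0,-0.84],[0.42,-0.37,0.03,0,0,-0.84],[0.42,-0.37,0.03,0,0,-0.84],[0.42,-0.37,0.03,0,0,-0.84],[0.42,-0.37,0.03,0,0,-0.84],[0.42,-0.37,0.03,0,0,-0.84],[0.42,-0.37,0.03,0,0,-0.84],[0.42,-0.37,0.03,0,0,-0.84],[0.42,-0.37,0.03,0,0,-0.84],[0.42,-0.37,0.03,0,0,-0.84]]'
python3 - <<'E'
from h import *
o=arm.get_obs();W=arm.camera_info("wrist");f=arm.grab_frame("wrist");cv2.imwrite("pics/w1.png",f)
from scipy.spatial.transform import Rotation as R
print(o["eef_pos"],R.from_rotvec(o["eef_rot"]).as_matrix().round(3).tolist(),o["joints"],abs(o["joint_velocities"]).max())
for c in("blue","red","green"):
    for b in blobs(f,c,30):print(c,b)
print("pred",proj(W,[.5643,.238,.155]))
np.save("W1.npy",W,allow_pickle=True)
E
```

```text
time_s: 1.85
eef_pos: [0.5635, 0.239, 0.2614]
eef_rot: [1.603, 2.702, 0.0]
force: [-0.6, -0.9, 0.6]
width: 0.0855
finger_force: 0.0
[0.56353447 0.23899452 0.26137885] [[-0.479, 0.878, 0.0], [0.878, 0.479, 0.0], [-0.0, 0.0, -1.0]] [ 2.86497320e-01  1.67019098e-01  1.61450474e+00  5.08826678e-06
  1.35998585e+00 -2.13024597e-01] 0.007873155148941553
blue ([256.3, 188.4], [244, 173, 26, 36, 525])
red ([255.9, 255.1], [244, 238, 25, 41, 600])
green ([275.9, 87.6], [262, 73, 29, 30, 668])
green ([80.2, 379.3], [73, 374, 14, 10, 86])
pred [257.19769598 195.8221043 ]
```

View pics/w1.png

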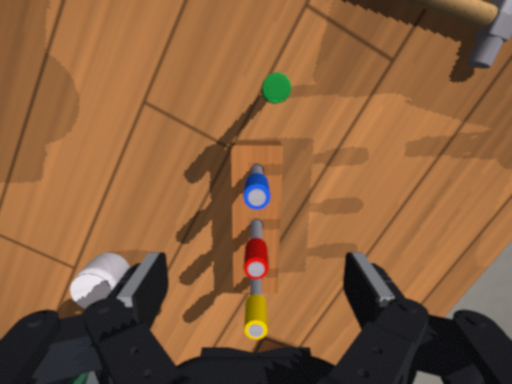

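The wrist view shows the blue handle's cap at (257,196.5), within 1 px of the prediction. Red is at (256,268), yellow at (256,330) and the green look-alike at (277,88). The fingers close across the row and are clear of everything, so I descend and grip.

```bash
python3 -m jog '[[0.001,-0.002,-0.05,0,0,0],[0.001,-0.002,-0.09,0,0,0],[0.001,-0.002,-0.12,0,0,0],[0.001,-0.002,-0.14,0,0,0],[0.001,-0.002,-0.146,0,0,0],[0.001,-0.002,-0.146,0,0,0],[0.001,-0.002,-0.146,0,0,0]]'
python3 -m jog '[[0,0,0,0,0,0],[0,0,0,0,0,0],[0,0,0,0,0,0],[0,0,0,0,0,0],[0,0,0,0,0,0],[0,0,0,0,0,0],[0,0,0,0,0,0],[0,0,0,0,0,0]]' 0.015 60
```

```text
time_s: 2.78
eef_pos: [0.5665, 0.2366, 0.1171]
eef_rot: [1.604, 2.699, 0.004]
force: [-0.1, -0.1, 1.0]
width: 0.0852
finger_force: 0.0
time_s: 3.78
eef_pos: [0.5655, 0.2363, 0.1156]
eef_rot: [1.605, 2.7, 0.001]
force: [0.0, 1.0, 2.8]
width: 0.0225
finger_force: 58.6
```

```bash
python3 -m jog '[[0,0,0.01,0,0,0],[0,0,0.025,0,0,0],[0,0,0.04,0,0,0],[0,0,0.06,0,0,0],[0,0,0.09,0,0,0],[0,0,0.13,0,0,0],[0,0,0.17,0,0,0],[0,0,0.18,0,0,0],[0,0,0.18,0,0,0],[0,0,0.18,0,0,0]]'
python3 - <<'E'
from h import *
W=arm.camera_info("wrist");f=arm.grab_frame("wrist");cv2.imwrite("pics/w2.png",f);o=arm.get_obs();print(o["eef_pos"],o["width"],o["finger_force"],o["force"])
for b in blobs(f,"blue",30):print(b)
E
```

```text
time_s: 5.03
eef_pos: [0.5637, 0.2357, 0.2926]
eef_rot: [-1.604, -2.698, 0.006]
force: [-0.7, 1.0, -2.9]
width: 0.0227
finger_force: 59.5
[0.5637331  0.23571362 0.29243296] 0.022566281835260712 59.45929169654846 [-0.55852332  0.19728516 -2.23508345]
([255.2, 272.6], [226, 231, 59, 93, 3270])
```

```bash
python3 -m jog '[[-0.015,-0.06,0,0,0,-0.1],[-0.015,-0.12,0,0,0,-0.2],[-0.015,-0.18,0,0,0,-0.3],[-0.015,-0.23,0,0,0,-0.4],[-0.015,-0.28,0,0,0,-0.5],[-0.015,-0.33,0,0,0,-0.6],[-0.015,-0.38,0,0,0,-0.7],[-0.015,-0.42,0,0,0,-0.75],[-0.015,-0.44,0,0,0,-0.75],[-0.015,-0.446,0,0,0,-0.75],[-0.015,-0.446,0,0,0,-0.75],[-0.015,-0.446,0,0,0,-0.75],[-0.015,-0.446,0,0,0,-0.75]]'
python3 - <<'E'
from h import *
W=arm.camera_info("wrist");f=arm.grab_frame("wrist");cv2.imwrite("pics/w3.png",f);o=arm.get_obs();print(o["eef_pos"],o["width"],o["finger_force"],o["force"])
for n in("scene","top"):cv2.imwrite(f"pics/{n}3.png",arm.grab_frame(n))
for b in blobs(f,"blue",30):print(b)
print("pred hole",proj(W,[.5505,-.21,.115]),"tip",proj(W,np.array(o["eef_pos"])-[0,0,.1085]))
a=cv2.imread("pics/w2.png");cv2.imwrite("pics/v3.png",cv2.resize(f,(800,600)))
E
```

```text
time_s: 6.7
eef_pos: [0.5504, -0.2087, 0.2954]
eef_rot: [-2.481, -1.927, -0.0]
force: [0.0, 0.6, -2.1]
width: 0.0227
finger_force: 59.8
[ 0.55034104 -0.20888362  0.29547724] 0.02265402842520382 59.77587819099426 [ 0.99323427 -0.48659079 -2.29172497]
([257.6, 148.4], [235, 139, 42, 29, 372])
([255.3, 273.5], [225, 231, 61, 95, 3446])
pred hole [255.97227029 175.35287967] tip [255.66484877 193.32429235]
```

View pics/v3.png

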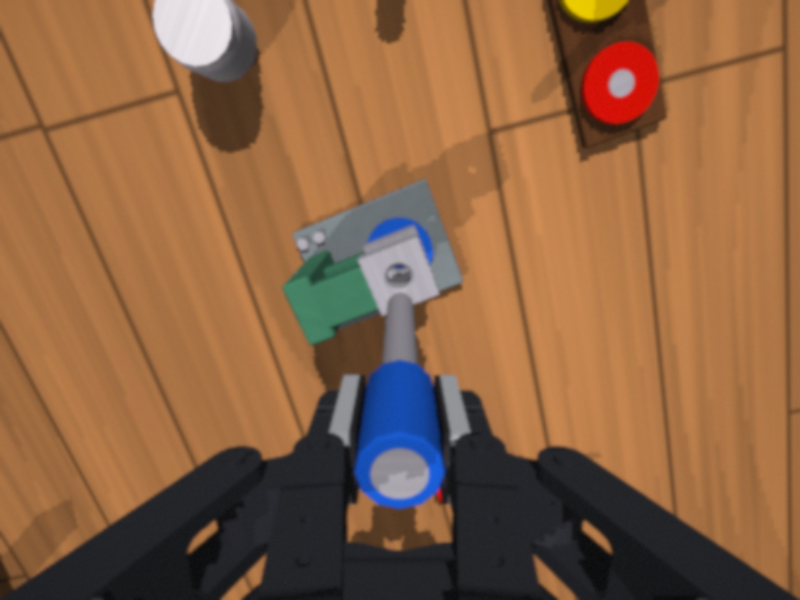

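The picture shows the rod held straight in the fingers. The tip is at about (256,190) native and the upper bushing's hole at about (255.4,175.4), which is almost exactly as predicted. I'll measure the hole and the shank to sub-pixel.

```bash
python3 - <<'E'
from h import *
W=arm.camera_info("wrist");o=arm.get_obs();f=cv2.imread("pics/w3.png")
g=cv2.cvtColor(f,cv2.COLOR_BGR2GRAY)
print(g[168:196,246:266])
E
```

```text
[[177 177 175 172 165 156 147 136 129 126 128 138 150 163 169 172 174 174
  174 175]
 [176 175 171 158 142 125 112 101  94  89  92 101 119 136 152 162 170 173
  174 175]
 [175 172 157 139 118 104  91  79  70  68  70  80  95 113 128 144 160 170
  174 175]
 [172 160 141 125 116 112 104  93  85  81  83  92 103 114 123 132 146 162
  171 174]
 [167 149 132 131 134 132 127 119 114 111 114 119 123 129 132 130 134 151
  166 172]
 [160 142 138 148 154 151 145 136 127 125 129 134 135 132 129 119 123 140
  159 171]
 [152 139 148 163 165 160 150 133 119 115 119 128 127 117 106 102 113 135
  155 168]
 [145 134 148 165 164 149 134 113  94  90  95 103 103  94  92  94 109 132
  151 167]
 [143 129 139 158 155 130 108  93  83  81  84  88  90  89  89  92 106 131
  151 166]
 [145 125 125 142 137 113  96  90  89  88  88  90  90  89  89  87 102 131
  154 168]
 [148 126 111 113 111 100  91  90  91  91  91  90  91  89  85  85 106 138
  157 170]
 [154 133 114 103  99  96  93  93  92  93  94  94  93  91  90  97 122 149
  165 170]
 [162 144 127 117 111 107 103 104 102 102 101 102 102 102 107 120 142 161
  170 
[... 580 characters left out ...]
 173 175
  177 179]
 [183 183 180 178 170 161 149 144 139 136 135 138 140 146 155 164 170 174
  177 179]
 [183 183 180 173 158 142 133 129 131 131 131 130 130 132 136 149 161 170
  174 177]
 [182 182 174 159 140 128 126 128 131 131 132 131 128 128 127 130 144 161
  173 177]
 [179 176 163 140 125 121 126 129 131 131 133 132 130 127 122 122 127 147
  165 174]
 [177 170 149 126 117 120 124 128 130 132 133 132 130 127 124 118 119 136
  159 170]
 [177 163 139 120 115 122 125 129 130 132 133 132 130 127 123 117 118 129
  148 155]
 [176 160 132 115 116 121 125 128 131 132 133 131 130 127 124 119 114 115
  122 121]
 [176 157 128 113 116 122 127 128 131 132 134 132 131 128 124 118 111 103
   94  87]]
```

```bash
python3 - <<'E'
from h import *
f=cv2.imread("pics/scene3.png");o=arm.get_obs();S=arm.camera_info("scene")
p=np.array(o["eef_pos"]);print("tip pred",proj(S,p-[0,0,.1085]),"cap",proj(S,p+[0,0,.0415]),"hole",proj(S,[.5505,-.21,.115]))
print(blobs(f,"blue"))
cv2.imwrite("pics/s3.png",cv2.resize(f[130:260,120:240],None,fx=4.6,fy=4.6,interpolation=2))
E
```

```text
tip pred [172.98221846 210.54486444] cap [165.12942796 172.61972683] hole [176.0985902  226.46968549]
[([162.4, 177.5], [161, 173, 4, 12, 25]), ([180.1, 248.4], [170, 241, 20, 14, 168])]
```

View pics/s3.png

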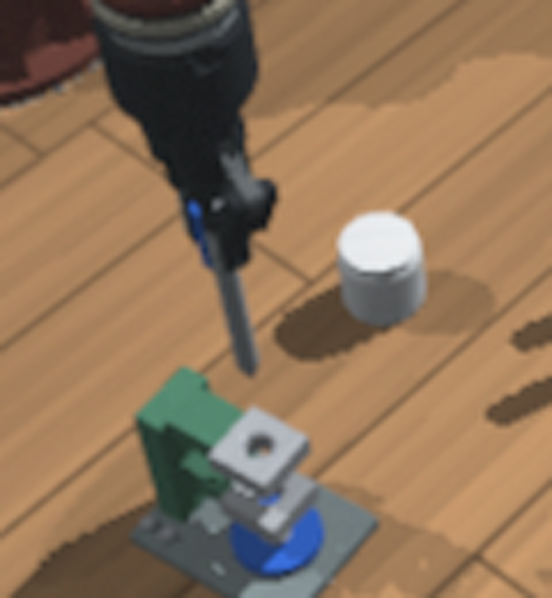

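The scene view confirms the rod is vertical, with its tip at about (174,211) above the hole at (176,226). The wrist pixels put the hole about 1.1 mm off in tool −y and the tip about 2 mm off in tool +x. I correct by (−1.7,−2.3) mm and lower the tip to just above the mouth.

```bash
python3 -m jog '[[-0.0017,-0.0023,-0.015,0,0,0],[-0.0017,-0.0023,-0.035,0,0,0],[-0.0017,-0.0023,-0.05,0,0,0],[-0.0017,-0.0023,-0.058,0,0,0],[-0.0017,-0.0023,-0.058,0,0,0],[-0.0017,-0.0023,-0.058,0,0,0],[-0.0017,-0.0023,-0.058,0,0,0]]'
python3 - <<'E'
from h import *
W=arm.camera_info("wrist");f=arm.grab_frame("wrist");cv2.imwrite("pics/w4.png",f);o=arm.get_obs();print(o["eef_pos"],o["force"])
p=np.array(o["eef_pos"]);print("tip",proj(W,p-[0,0,.1106]),"axis@.115",proj(W,[p[0],p[1],.115]))
s=arm.grab_frame("scene")
a=cv2.resize(f[140:230,210:300],(500,500),interpolation=2);b=cv2.resize(s[195:255,140:200],(300,300),interpolation=2)
q=np.zeros((500,800,3),np.uint8);q[:,:500]=a;q[:300,500:]=b;cv2.imwrite("pics/v4.png",q)
E
```

```text
time_s: 7.72
eef_pos: [0.5491, -0.2124, 0.2384]
eef_rot: [2.482, 1.924, 0.001]
force: [-0.2, -0.2, -2.9]
width: 0.0227
finger_force: 59.8
[ 0.5489783  -0.21241574  0.23826129] [-0.36287591  0.49673462 -2.60225118]
tip [255.30766317 192.30325105] axis@.115 [255.28100084 188.35689418]
```

View pics/v4.png

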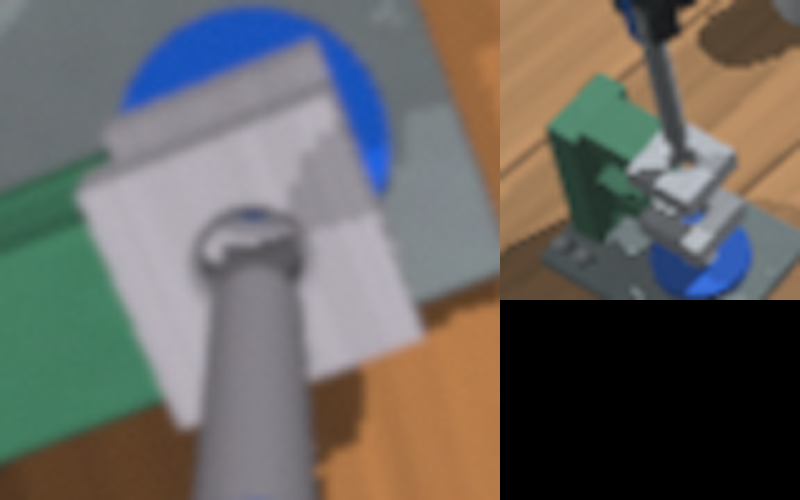

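The crop shows the tip over the upper bushing. The hole's centre is at about x=248 and the rod's axis at x=256 (6.4 crop px/mm), so the rod sits about 1.2 mm too far in tool +y, and the other direction is right. I correct and enter gently.

```bash
python3 -m jog '[[-0.0012,0.0003,0,0,0,0],[-0.0012,0.0003,-0.006,0,0,0],[-0.0012,0.0003,-0.011,0,0,0],[-0.0012,0.0003,-0.015,0,0,0],[-0.0012,0.0003,-0.019,0,0,0],[-0.0012,0.0003,-0.022,0,0,0],[-0.0012,0.0003,-0.025,0,0,0],[-0.0012,0.0003,-0.028,0,0,0],[-0.0012,0.0003,-0.028,0,0,0],[-0.0012,0.0003,-0.028,0,0,0]]'; python3 -c "
from rig import arm;o=arm.get_obs();print(o['eef_pos'],o['force'],o['torque'])"
```

```text
time_s: 9.07
eef_pos: [0.5473, -0.2119, 0.2094]
eef_rot: [2.483, 1.925, 0.0]
force: [-0.1, -0.4, -1.9]
width: 0.0229
finger_force: 59.8
[ 0.54730295 -0.21186903  0.20941323] [-0.13207772 -0.44197533 -1.92107133] [ 0.03001501 -0.00879757 -0.0358767 ]
```

```bash
python3 -m jog '[[0,0,-0.005,0,0,0],[0,0,-0.01,0,0,0],[0,0,-0.015,0,0,0],[0,0,-0.02,0,0,0],[0,0,-0.025,0,0,0],[0,0,-0.029,0,0,0],[0,0,-0.033,0,0,0],[0,0,-0.036,0,0,0],[0,0,-0.036,0,0,0],[0,0,-0.036,0,0,0]]'; python3 -c "
from rig import arm;o=arm.get_obs();print(o['eef_pos'],o['force'],o['torque'])"
python3 - <<'E'
from h import *
f=arm.grab_frame("wrist");cv2.imwrite("pics/w5.png",f);s=arm.grab_frame("scene");cv2.imwrite("pics/s5.png",s)
a=cv2.resize(f[130:240,200:310],(400,400),interpolation=2);b=cv2.resize(s[190:270,130:210],(400,400),interpolation=2)
cv2.imwrite("pics/v5.png",np.hstack([a,b]))
E
```

```text
time_s: 10.32
eef_pos: [0.5474, -0.2118, 0.1733]
eef_rot: [2.483, 1.925, 0.0]
force: [1.1, -0.8, -2.4]
width: 0.0225
finger_force: 59.8
[ 0.54735627 -0.21177053  0.1732635 ] [ 1.07931379 -0.78207097 -2.43209422] [-0.01200501 -0.27025124 -0.0438436 ]
```

View pics/v5.png

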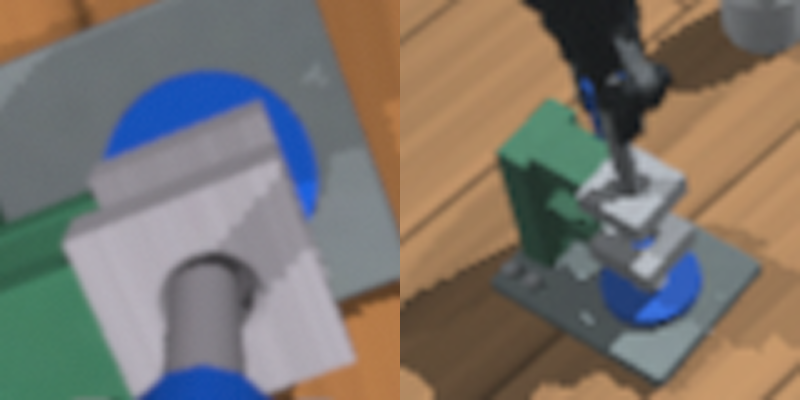

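The rod is through the upper bushing but leaning on the hole's left side: rod x≈203 against hole x≈207 in the crop, and the force on the rod is +x. I recentre, then continue into the lower bushing.

```bash
python3 -m jog '[[0.0009,0.0002,0,0,0,0],[0.0009,0.0002,0,0,0,0],[0.0009,0.0002,-0.003,0,0,0],[0.0009,0.0002,-0.006,0,0,0],[0.0009,0.0002,-0.009,0,0,0],[0.0009,0.0002,-0.011,0,0,0],[0.0009,0.0002,-0.011,0,0,0],[0.0009,0.0002,-0.011,0,0,0]]'; python3 -c "
from rig import arm;o=arm.get_obs();print(o['eef_pos'],o['force'],o['torque'])"
```

```text
time_s: 11.42
eef_pos: [0.5482, -0.2117, 0.1624]
eef_rot: [2.483, 1.925, 0.0]
force: [0.5, 0.1, -2.1]
width: 0.0225
finger_force: 59.8
[ 0.54824564 -0.21168798  0.1623908 ] [ 0.47249265  0.13728764 -2.08193585] [-0.01683539 -0.02112434  0.01324582]
```

```bash
python3 -m jog '[[0,0,-0.004,0,0,0],[0,0,-0.008,0,0,0],[0,0,-0.012,0,0,0],[0,0,-0.015,0,0,0],[0,0,-0.018,0,0,0],[0,0,-0.02,0,0,0],[0,0,-0.0215,0,0,0],[0,0,-0.0215,0,0,0],[0,0,-0.0215,0,0,0],[0,0,-0.0215,0,0,0]]'; python3 - <<'E'
from h import *
f=arm.grab_frame("wrist");s=arm.grab_frame("scene");o=arm.get_obs();print(o['eef_pos'],o['force'],o['torque'])
p=o["eef_pos"];S=arm.camera_info("scene");W=arm.camera_info("wrist")
print("cap exp wrist",proj(W,p+[0,0,.0394]))
a=cv2.resize(f[130:350,145:365],(400,400),interpolation=2);b=cv2.resize(s[200:265,140:205],(400,400),interpolation=2)
cv2.imwrite("pics/v6.png",np.hstack([a,b]))
E
```

```text
time_s: 12.68
eef_pos: [0.5483, -0.2117, 0.1409]
eef_rot: [2.483, 1.925, 0.0]
force: [-0.5, -0.1, -3.1]
width: 0.0224
finger_force: 59.8
[ 0.54823214 -0.21166806  0.14091936] [ 0.59822007  0.2160118  -2.19253325] [-0.04995393  0.0154847   0.02509047]
cap exp wrist [256.058931   299.13038654]
```

View pics/v6.png

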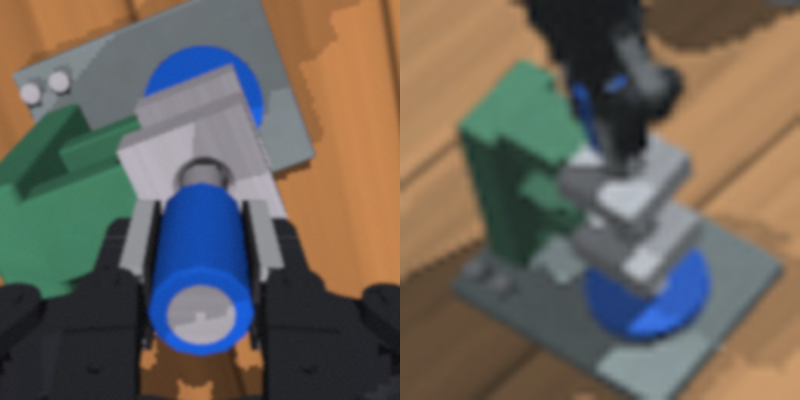

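The final view shows the shank centred in the upper bushing, with a stub emerging below the lower bushing above the blue die. Contact forces are at free-air level and the tip is at about z = 30 mm, 10 mm above the die top. I'm handing the job in.

```bash
python3 -m jog '[[0,0,0,0,0,0],[0,0,0,0,0,0],[0,0,0,0,0,0],[0,0,0,0,0,0]]'; python3 -c "
from rig import arm;print(abs(arm.get_obs()['joint_velocities']).max());print(arm.close_job())"
```

```text
time_s: 13.28
eef_pos: [0.5482, -0.2117, 0.1408]
eef_rot: [2.483, 1.925, -0.0]
force: [-0.3, 0.2, -2.7]
width: 0.0225
finger_force: 59.8
0.0014346350578131127
the job is handed in; nothing more can be done
None
```

I handed the job in at 13.3 s: the blue rod is gripped and still, threaded through both bushings, with its tip an estimated 10 mm above the blue die (worked out from the grasp height, not measured directly).

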